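# Stop the wax stirrer and hold the tank lid open

## Robot

A 7-joint arm with a two-finger parallel gripper is mounted at the origin on the work surface. World frame = base frame: x ahead of the robot, y to its left, z up, the work surface at z = 0. Lengths are in m, angles in rad, forces in N, time in s.
With the tool pointing down it reaches from about 0.425 to 0.875 m from the base axis. Payload 8.4 kg.
Tool frame: the origin (TCP) lies on the front face of the gripper's body, between the roots of the fingers; the fingertips stand 73 mm ahead of it and the grasp point (between the pads) lies 54 mm ahead of it; z points along the fingers, y is the line along which they close (so a half turn about z gives the same grasp; the last joint's range is limited). The gripper opens to 85 mm and grips with 20 to 120 N. Pads are 22 mm wide; open, the fingers measure 114 mm over their backs; the gripper's body (76 mm by 85 mm) begins 54 mm behind the grasp point. The pads swing forward as they close: fully open they stand 13 mm farther back than shut.
Start: joints at [-1.391, 0.333, 0.04, 1.465, -0.013, 1.343, -0.059], TCP at [0.179, 0.625, 0.304] pointing down, gripper open.
Joint ranges: [-2.58, 2.58], [-0.38, 2.09], [-1.3, 1.39], [0.25, 2.4], [-1.5, 4.64], [0.08, 2.09], [-2.65, 2.65]. Speed limits (rad/s): [2.22, 2.22, 2.79, 2.79, 3.14, 3.14, 3.14].

## Interface

Orientations are given as [roll, pitch, yaw] about the fixed x, y, z axes, in that order (R = Rz(yaw) Ry(pitch) Rx(roll)).
In Python, from station import robot, capture, calibration, workorder gives the robot as it stands. The module is installed in compiled form; this text tells all that it offers.
- The arm moves only by the tool move_arm, never from a script. Its argument "motion" is a list of rows, each a list of 7 numbers: the opening, from 0 (shut) to 1 (fully open), then the shift along the world's x, y, z in cm, then the turn, a rotation vector about the world's x, y, z in rad. In form: [[claw, dx, dy, dz, wx, wy, wz], ...]. A call has 1 to 20 rows; each row is the pose to reach, as a shift and turn from the pose commanded when the call began; what a row does not reach only later rows make up. A row lasts 1/10 s, in which the tool goes at most 50 mm and 8.59 degrees, less where a joint would pass 70% of its speed; a pose out of reach is approached as far as the arm can. A call with a gripper value outside its range is refused whole. The fingers move at their own pace and stop on an object; "newtons" is the grip in N (left out, the last holds). Time passes only in rows, so rows that repeat a pose let the fingers close. It gives the time, the measured TCP pose, the force, the opening and the grip force at its end, in the units of the state.
- robot.get_obs(): the state, without advancing time (a new reading comes with each control period).
- capture(name): name is "scene" or "top"; returns the picture (384x512x3 uint8, red, green, blue); there is no depth.
- calibration(name): a dict with "fov_y" (degrees; the focal length in pixels is half the picture's height over the tangent of half this angle, whatever the lens; pixels are square), "cx", "cy" (the principal point, pixels), "R" (3x3) and "t" (3): a world point X has camera coordinates R X + t. Camera axes: x right, y down, z forward; pixel columns grow to the right and rows downward; lengths in m; the calibration is good to about 2 mm. A picture is of the moment at which its call begins. calibration takes no time and is no camera call.
- workorder.sign_off(): hands the job in; it is judged then, once.
The state is a dict: "time_s": time; "qpos": joint angles; "qd": joint speeds; "effort": joint torques, N m; "tcp_pos": TCP position; "tcp_rot": TCP orientation; "force": force on the tool from outside, world axes, zero at the start; "wrist_torque": the same for the moment, N m; "grip_width": finger opening in m; "grasp_force": force on a finger pad.
Only numpy, scipy, OpenCV 4.12 (cv2) and the standard library are available. Lean on these libraries where they do the work, as an engineer would, in place of code of your own. Each camera call takes 0.05 s, during which the arm holds its last target. There are 200 camera calls.

## Task

The stirrer in the candle-wax melter is running and a colleague is about to drop wax into the tank: first stop it by turning the lever switch on the console clockwise as far as it goes and letting it spring back to the middle (anticlockwise would start it). Then lift the hinged front half of the tank's cover by its black handle to 45 degrees from closed and finish while still holding it there, since it falls shut if let go. Do not change the round temperature dial, and leave the other things on the table standing where they are.

Things in the scene. Friction and masses are not known exactly. Their poses are not given: they have to be found in the camera images.
- melter: Wax melter: steel tank 280 (its x) x 320 (its y) x 165 mm high, fixed; place and yaw vary. Origin under the tank's middle at table height; the lid handle is on its -x side, the front; z up. The fixed rear half cover carries the stirrer motor (290 mm high, at x 85, y 85 mm). Grey console 160 mm wide on the tank's right (-y) wall, its face sloping 0.35 rad up to the back, face centre at x -20, y -242, z 115 mm.
- lid_hinge (a point): Middle of the hinge line between the two halves of the cover, 165 mm above the table, over the tank's middle. The hinge line runs along this point's y axis (the melter's y). Axes as melter; it does not move with the lid.
- lid_angle (a joint): Angle of the hinged front half of the cover, rad: 0 closed, grows as its front edge is lifted up and back; 0.785 is 45 degrees; it stops at 1.3, short of upright, so it always falls shut when let go. A thin steel cover, 146 mm from hinge to front edge, 328 mm wide, about 0.5 kg with its handle; some 2 to 3 N at the handle lift it.
- lid: The hinged lid; its handle is a black round bar, 20 mm thick (23 mm collar at its tip), 75 mm long, sticking straight out forwards from the middle of its front edge on a thinner steel neck. Origin on the hinge line; x along the lid from front edge to hinge, y along the hinge line, z out of its top. The bar runs from x -156 to -231 mm at z +10 mm, with free space round it.
- grip_mid (a point): Middle of the black handle bar, 195 mm before the hinge line, on the bar's axis, which is the point's x axis (175 mm above the table with the lid closed). It turns with the lid.
- stop_switch (a joint): Angle of the lever switch, rad: 0 at rest in the middle, +0.785 (45 degrees) is its stop clockwise as seen facing the console face, -0.785 its stop anticlockwise. A spring brings it back to 0 from either side (0.12 N m per rad, about 0.1 N m at the stop).
- switch_lever: The switch's black lever near the front of the console face: an upright bar 38 mm long, 10 mm wide, its top 40 mm off the face, on a round boss 26 mm across whose top is 7 mm off the face. Origin on the switch's axis, 4 mm off the face; z points straight out of the face, x along the lever (at rest up the slope, to the back), y across it.
- switch_grip (a point): Point to grip on the lever: on the switch's axis, 10 mm below the lever's top and 30 mm out from the console face. Axes as switch_lever. The tank's wall is 80 mm away to the left (+y) and rises about 40 mm higher than this point.
- dial_mark (a point): White pointer mark on the round black temperature dial (40 mm across at its foot, 26 mm high, 102 mm up the slope from the lever switch), 16 mm from the dial's axis. It moves if the dial is turned.
- coaster: Round wooden coaster, 116 mm across, 16 mm thick, left of the tank. Origin under its centre.
- tumbler: Teal glass tumbler, 86 mm across, 104 mm high, standing on the coaster. Origin under its centre, z up.
- vial_cup: Grey stone cup with three scent vials, 74 mm across, 69 mm high over the vials, in front of the console. Origin under its centre, z up.
- vial_a: Glass vial with a black cap, 22 mm across, 61 mm high, standing in front of the tank on the left. Origin under its centre, z up.
- vial_b: Another such vial, in front of the tank on the right. Origin under its centre, z up.
- amber_bottle: Amber bottle, 58 mm across, 125 mm high, right of the console. Origin under its centre, z up.
- pitcher: Aluminium pouring pitcher, 104 mm across, 135 mm high, with a black handle reaching 98 mm out along its +x, at the right of the table. Origin under its centre, z up.
- chip_bowl: Shallow white bowl of glass chips, 170 mm across, 40 mm high, at the left of the table. Origin under its centre, z up.

How it is judged:
On the way, in this order (a step that is already met when the one before it is completed fails the run):
1. the lever switch is turned clockwise to its stop (within 5 degrees) (value of joint stop_switch above 0.7 rad), for 0.1 s.
2. the switch is let go and has sprung back to the middle (value of joint stop_switch between -0.1 and 0.1 rad and contact force between the fingers and switch_lever below 0.1 N), for 0.2 s.
3. the lid is being lifted by its handle (value of joint lid_angle above 0.3 rad and contact force between the fingers and lid above 0.5 N and distance between the grasp point and grip_mid below 0.07 m), for 0.2 s.
At the end, for the whole second after the job is handed in: The lid stands still at 45 degrees from closed, within 7 degrees (0.665 to 0.905 rad), the fingers still bearing on it at its black handle (grasp point within 70 mm of the handle's middle); the lever switch is back in the middle (within 0.1 rad) and not touched (all of step 2 and value of joint lid_angle between 0.665 and 0.905 rad and velocity of joint lid_angle between -0.1 and 0.1 rad/s and contact force between the fingers and lid above 0.5 N and distance between the grasp point and grip_mid below 0.07 m); the arm keeps its last pose, push and grip.
It fails at once if the lever switch is turned anticlockwise (by more than 17 degrees), which would start the stirrer (value of joint stop_switch below -0.3 rad).
It fails at once if the temperature dial is turned (its pointer mark moves more than 6 mm, about 20 degrees) (distance of dial_mark from where it was at the start of the episode above 0.006 m).
It fails at once if one of the other things on the table is moved by more than 25 mm or knocked over (distance of any of coaster, tumbler, vial_cup, vial_a, vial_b, amber_bottle, pitcher, chip_bowl from where it was at the start of the episode above 0.025 m or angle between any of coaster, tumbler, vial_cup, vial_a, vial_b, amber_bottle, pitcher, chip_bowl's own z axis and vertical above 0.4 rad).
It also fails if it takes over 50 s, if anything falls off the work surface, if the arm or the gripper's body presses on something with over 40 N, if the wrist force passes 120 N, or if a joint passes its speed limit or range.

## Working session

There is one attempt and no reset: what is moved stays moved. The work goes in short steps, Python scripts to look and compute and a tool call to move; the robot and the scene stay as the last step left them, time stands still between calls to the robot, and variables do not carry over. Pictures are saved under pics/ and viewed, at most 10 in all, crops included, and the job is handed in when it is done.

Besides the shell and the picture viewer there is one more tool, called as a command line: name --pt "numbers of a row" for each row, then --argument value for the rest. move_arm: Moves the arm, as the interface text tells. Its arguments: {"type":"object","properties":{"motion":{"type":"array"},"newtons":{"type":"number"}},"required":["motion"]}

```bash
mkdir -p pics; python3 - <<'E'
from station import robot,capture,calibration
import cv2,numpy as np
for n in("scene","top"):
    im=capture(n); cv2.imwrite(f"pics/{n}0.png",im[:,:,::-1]); c=calibration(n); print(n,c)
    cv2.imwrite(f"pics/{n}0b.png",cv2.resize(im[:,:,::-1],(800,600),interpolation=cv2.INTER_CUBIC))
o=robot.get_obs();print(o)
E
```

```text
scene {'fov_y': 50.318954710012825, 'cx': 255.79946985925497, 'cy': 190.62365345735182, 'R': array([[ 0.46418653,  0.88556962, -0.01724286],
       [ 0.64789766, -0.35275202, -0.67512564],
       [-0.60395321,  0.30221262, -0.73750122]]), 't': array([-0.15881478, -0.27914881,  1.76473416])}
top {'fov_y': 51.62545354439698, 'cx': 261.18050290160056, 'cy': 191.38831439402816, 'R': array([[ 0.01797904, -0.999828  , -0.0045534 ],
       [-0.97548929, -0.01654208, -0.21942427],
       [ 0.2193112 ,  0.00838683, -0.97561891]]), 't': array([-0.08292105,  0.53990873,  1.53186209])}
{'time_s': 0.1, 'qpos': array([-1.3911898 ,  0.33386412,  0.03983696,  1.46618589, -0.01338761,
        1.34332313, -0.0584595 ]), 'qd': array([-0.00080328, -0.00058972,  0.00035708, -0.00128322, -0.0015239 ,
       -0.00028821,  0.00064605]), 'effort': array([ 5.61704117e-03, -6.60020685e+01,  1.37168895e+00, -4.06474078e+01,
        1.74100284e-02,  9.01311461e-03,  3.56323585e-05]), 'tcp_pos': array([0.17879936, 0.62459795, 0.30309271]), 'tcp_rot': array([-3.14008104e+00,  1.01700979e-04,  2.86284821e+00]), 'force': array([ 0.43437264, -1.04662755, -0.12855687]), 'wrist_torque': array([0.00373413, 0.00545766, 0.03299434]), 'grasp_force': 0.0, 'grip_width': 0.08529311664790139}
```

View pics/scene0b.png

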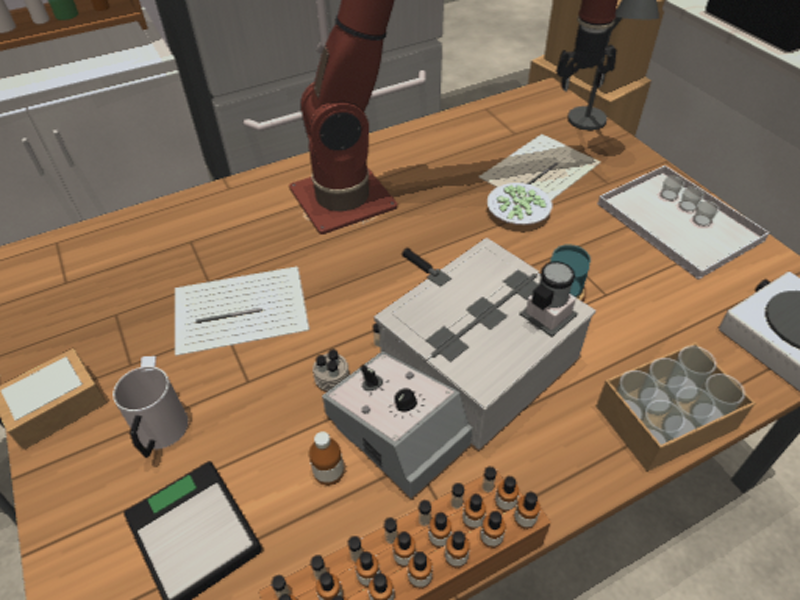

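View pics/top0b.png

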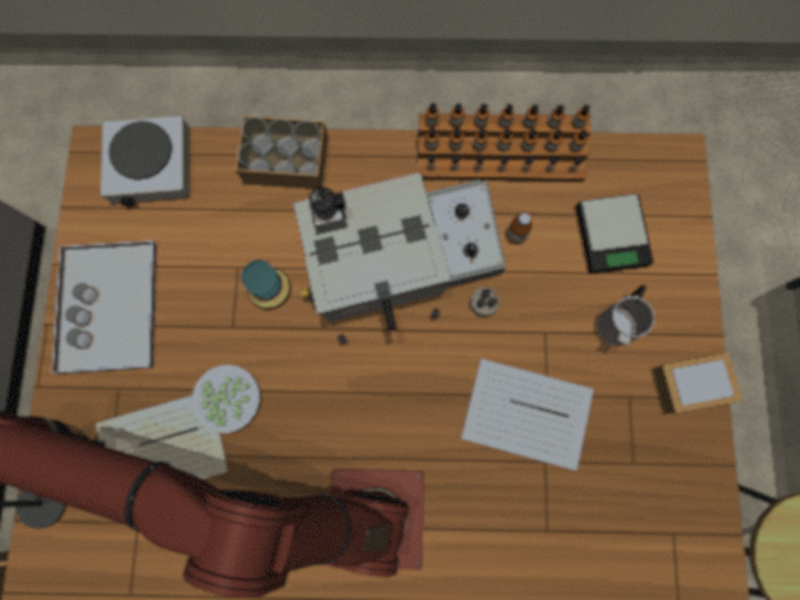

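The scene view shows the melter at about (480,340) with the console at (400,410), lever at (370,378), dial at (405,400) and handle at (420,263). The top view shows the handle from (383,290) to (391,328), lever near (471,250) and dial near (462,211). I'll zoom in to get exact pixels.

```bash
python3 - <<'E'
import cv2
a=cv2.imread("pics/top0.png")[100:235,180:340]; cv2.imwrite("pics/tz.png",cv2.resize(a,None,fx=4.4,fy=4.4,interpolation=cv2.INTER_CUBIC))
a=cv2.imread("pics/scene0.png")[145:325,190:390]; cv2.imwrite("pics/sz.png",cv2.resize(a,None,fx=3.3,fy=3.3,interpolation=cv2.INTER_CUBIC))
E
```

```text
(no output)
```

View pics/tz.png

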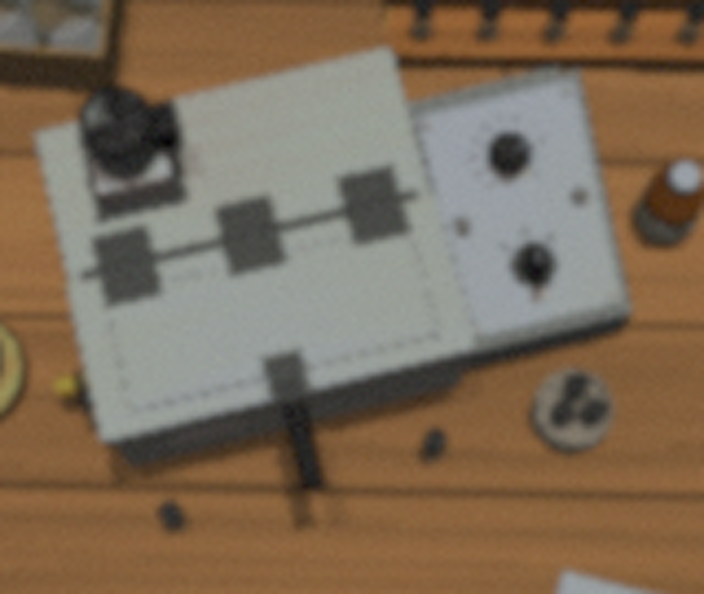

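View pics/sz.png

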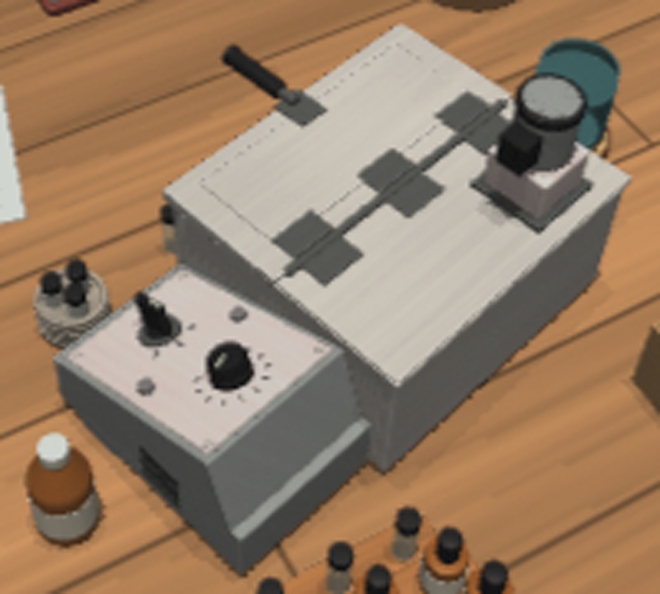

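The zooms give usable pixels for the cover corners, hinge plates, handle tip, dial and boss in both views. I'll fit the melter's x, y and yaw to those correspondences.

```bash
cat > h.py <<'E'
import numpy as np
from station import calibration
from scipy.spatial.transform import Rotation as Ro
def proj(n,X):
    c=calibration(n); f=192/np.tan(np.radians(c['fov_y']/2)); p=c['R']@X+c['t']
    return np.array([c['cx']+f*p[0]/p[2],c['cy']+f*p[1]/p[2]])
U=np.array([np.cos(.35),0,np.sin(.35)]); N=np.array([-np.sin(.35),0,np.cos(.35)]); C=np.array([-.02,-.242,.115])
def face(s,l,h): return C+U*s+N*h+np.array([0,l,0])
def W(p,X): 
    c,s=np.cos(p[2]),np.sin(p[2]); return np.array([p[0]+c*X[0]-s*X[1],p[1]+s*X[0]+c*X[1],X[2]])
E
python3 - <<'E'
from h import *
from scipy.optimize import least_squares
z=.166
P={'RL':(.146,.164,z),'RR':(.146,-.164,z),'FL':(-.146,.164,z),'FR':(-.146,-.164,z),'tip':(-.231,0,.175),'hc':(0,0,.168)}
T={'RL':(37,132),'RR':(388,47),'FL':(105,440),'FR':(478,350),'tip':(313,487),'hc':(251,235),'dial':(509,155),'lev':(533,264)}
S={'RL':(628,178),'RR':(400,383),'FL':(401,25),'FR':(165,190),'tip':(230,53),'hc':(401,181),'dial':(230,365),'lev':(152,316)}
obs=[('top',k,(np.array(v)+.5)/4.4-.5+[180,100]) for k,v in T.items()]+[('scene',k,(np.array(v)+.5)/3.3-.5+[190,145]) for k,v in S.items()]
def res(p):
    r=[]
    for n,k,v in obs:
        X=np.array(P[k]) if k in P else face(p[3]+(.102 if k=='dial' else 0),p[4],.015 if k=='dial' else .022)
        r.append(proj(n,W(p,X))-v)
    return np.array(r)
s=least_squares(lambda p:res(p).ravel(),[.7,-.05,.2,-.05,0],loss='soft_l1'); p=s.x
print(p.round(4)); 
for o,r in zip(obs,res(p)): print(o[0],o[1],r.round(1))
g=face(p[3],p[4],.03); print('grip',W(p,g).round(4),'handle',W(p,np.array([-.195,0,.175])).round(4),'dial',W(p,face(p[3]+.102,p[4],0)).round(4))
c,q=np.cos(p[2]),np.sin(p[2]); Rz=Ro.from_euler('z',p[2]).as_matrix(); print('normal',Rz@N,'up',Rz@U)
E
```

```text
[ 6.634e-01  2.400e-02  2.685e-01 -4.810e-02  1.000e-04]
top RL [-1.9 -0.7]
top RR [ 0.3 -1.1]
top FL [-1.   0.8]
top FR [-0.6  0. ]
top tip [-0.1  0.8]
top hc [-0.6  0.5]
top dial [-0.2 -0.5]
top lev [0.4 0.2]
scene RL [ 2.4 -0.2]
scene RR [-0.4  1. ]
scene FL [-0.4 -0.1]
scene FR [-0.9  0.4]
scene tip [-0.6  0.2]
scene hc [-0.5  0.6]
scene dial [-0.5 -0.1]
scene lev [ 0.5 -0.2]
grip [ 0.6549 -0.2293  0.1267] handle [ 0.4754 -0.0278  0.175 ] dial [ 0.7572 -0.2011  0.1335]
normal [-0.33061461 -0.09095541  0.93937271] up [0.90572274 0.24917345 0.34289781]
```

The fit is good: residuals are about 1 px. It puts the switch grip at (0.655, -0.229, 0.127) and the handle at (0.475, -0.028, 0.175). Next I'll work out the approach shifts, with tool y along melter y and tool z along the inward normal of the face.

```bash
cat >> h.py <<'E'
p=np.array([.6634,.0240,.2685]); Rz=Ro.from_euler('z',p[2]).as_matrix()
def rot(tilt): # tool y=melter y, tool z down, leaning by tilt towards the robot at the top
    z=Rz@np.array([np.sin(tilt),0,-np.cos(tilt)]); y=Rz@[0,1,0]; return np.c_[np.cross(y,z),y,z]
def delta(o,grasp,Rt):
    R0=Ro.from_euler('xyz',o['tcp_rot']).as_matrix()
    tcp=np.array(grasp)-.054*Rt[:,2]
    return (100*(tcp-o['tcp_pos'])).round(2), Ro.from_matrix(Rt@R0.T).as_rotvec().round(3)
E
python3 - <<'E'
from h import *
from station import robot
o=robot.get_obs(); n=Rz@N; g=np.array([.6549,-.2293,.1267])
for h in (.2,.12,0): print(h,delta(o,g+n*h,rot(.35)))
print(n)
E
```

```text
0.2 (array([ 39.21, -87.7 ,   6.22]), array([-0.   , -0.354,  0.542]))
0.12 (array([ 41.86, -86.97,  -1.29]), array([-0.   , -0.354,  0.542]))
0 (array([ 45.82, -85.88, -12.57]), array([-0.   , -0.354,  0.542]))
[-0.33061175 -0.09096581  0.93937271]
```

move_arm --pt "1 7 -9 2 0 -0.08 0.12" --pt "1 14 -18 4 0 -0.16 0.24" --pt "1 21 -27 6 0 -0.24 0.36" --pt "1 26 -35 8 0 -0.32 0.48" --pt "1 30 -42 8 0 -0.354 0.542" --pt "1 30 -42 8 0 -0.354 0.542" --pt "1 30 -42 8 0 -0.354 0.542" --pt "1 30 -42 8 0 -0.354 0.542" --pt "1 30 -42 8 0 -0.354 0.542" --pt "1 30 -42 8 0 -0.354 0.542" --pt "1 30 -42 8 0 -0.354 0.542" --pt "1 30 -42 8 0 -0.354 0.542" --pt "1 30 -42 8 0 -0.354 0.542" --pt "1 30 -42 8 0 -0.354 0.542"

```text
time_s: 1.5
tcp_pos: [0.478, 0.2061, 0.3834]
tcp_rot: [3.14, 0.349, -2.871]
force: [0.2, -0.5, -0.3]
grip_width: 0.0853
grasp_force: 0.0
```

```bash
python3 -c "
from station import robot
o=robot.get_obs();print(o['tcp_pos'],o['tcp_rot'],o['qpos'],o['force'])"
```

```text
[0.4780392  0.20612821 0.3834343 ] [ 3.14019148  0.34890555 -2.87095205] [-1.0614208  -0.21426714  0.44275354  1.89444708  0.22801029  1.11787664
  1.16267261] [ 0.19320944 -0.51594066 -0.28653389]
```

move_arm --pt "1 1 -5 0 0 0 0" --pt "1 2 -10 0 0 0 0" --pt "1 3 -15 0 0 0 0" --pt "1 4 -20 0 0 0 0" --pt "1 5 -25 0 0 0 0" --pt "1 6 -30 0 0 0 0" --pt "1 7 -35 0 0 0 0" --pt "1 8 -40 -1 0 0 0" --pt "1 9.2 -45.7 -1.8 0 0 0" --pt "1 9.2 -45.7 -1.8 0 0 0" --pt "1 9.2 -45.7 -1.8 0 0 0" --pt "1 9.2 -45.7 -1.8 0 0 0" --pt "1 9.2 -45.7 -1.8 0 0 0" --pt "1 9.2 -45.7 -1.8 0 0 0"

```text
time_s: 2.9
tcp_pos: [0.5712, -0.2504, 0.366]
tcp_rot: [3.139, 0.35, -2.872]
force: [0.2, 0.7, 0.3]
grip_width: 0.0854
grasp_force: 0.0
```

```bash
python3 - <<'E'
from h import *
from station import robot,capture
import cv2
o=robot.get_obs();print(o['tcp_pos'],o['tcp_rot'],o['qpos'])
n=Rz@N; g=np.array([.6549,-.2293,.1267])
for h in (.1,.05,.0): print(h,delta(o,g+n*h,rot(.35)))
a=capture("scene")[145:325,190:390,::-1]; b=capture("top")[100:235,180:340,::-1]
cv2.imwrite("pics/c1.png",np.hstack([cv2.resize(a,(400,360),interpolation=2),cv2.resize(b,(400,360),interpolation=2)]))
E
```

```text
[ 0.57118883 -0.25043862  0.36595419] [ 3.13871202  0.34963807 -2.87152164] [-0.63755874  0.2233749   1.27225259  1.68370016 -0.51900609  1.20063545
  2.58977315]
0.1 (array([ 3.28,  0.71, -9.46]), array([-0.003, -0.001, -0.003]))
0.05 (array([  4.93,   1.17, -14.16]), array([-0.003, -0.001, -0.003]))
0.0 (array([  6.59,   1.62, -18.85]), array([-0.003, -0.001, -0.003]))
```

View pics/c1.png

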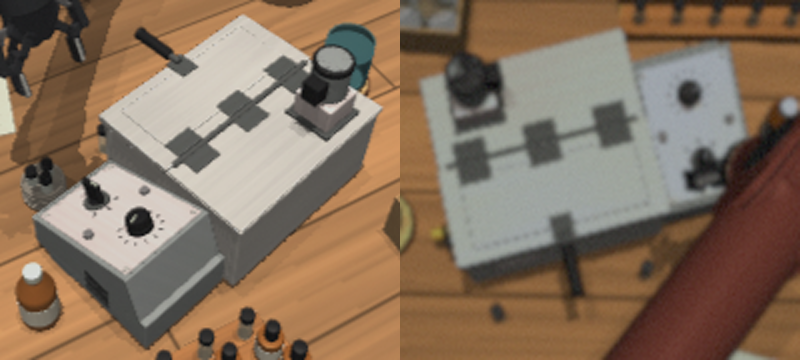

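The picture shows the gripper held above and in front of the console, and nothing has been disturbed. Joint 7 is near its limit, so I'll turn the tool half a turn clockwise, which gives the same grasp.

move_arm --pt "1 0 0 0 0.05 0.014 -0.141" --pt "1 0 0 0 0.099 0.027 -0.282" --pt "1 0 0 0 0.149 0.041 -0.423" --pt "1 0 0 0 0.199 0.055 -0.563" --pt "1 0 0 0 0.248 0.068 -0.704" --pt "1 0 0 0 0.298 0.082 -0.845" --pt "1 0 0 0 0.347 0.096 -0.986" --pt "1 0 0 0 0.397 0.109 -1.127" --pt "1 0 0 0 0.447 0.123 -1.268" --pt "1 0 0 0 0.52 0.143 -1.475" --pt "1 0 0 0 0.52 0.143 -1.475" --pt "1 0 0 0 0.52 0.143 -1.475" --pt "1 0 0 0 0.52 0.143 -1.475"

```text
time_s: 4.3
tcp_pos: [0.5712, -0.2509, 0.3664]
tcp_rot: [2.788, -0.001, 1.844]
force: [-0.2, 0.6, -0.2]
grip_width: 0.0857
grasp_force: 0.0
```

move_arm --pt "1 0 0 0 0.05 0.014 -0.141" --pt "1 0 0 0 0.099 0.027 -0.282" --pt "1 0 0 0 0.149 0.041 -0.423" --pt "1 0 0 0 0.199 0.055 -0.563" --pt "1 0 0 0 0.248 0.068 -0.704" --pt "1 0 0 0 0.298 0.082 -0.845" --pt "1 0 0 0 0.347 0.096 -0.986" --pt "1 0 0 0 0.397 0.109 -1.127" --pt "1 0 0 0 0.447 0.123 -1.268" --pt "1 0 0 0 0.52 0.143 -1.475" --pt "1 0 0 0 0.52 0.143 -1.475" --pt "1 0 0 0 0.52 0.143 -1.475" --pt "1 0 0 0 0.52 0.143 -1.475"

```text
time_s: 5.6
tcp_pos: [0.571, -0.2517, 0.366]
tcp_rot: [3.138, -0.352, 0.274]
force: [-0.1, 0.3, 1.2]
grip_width: 0.0857
grasp_force: 0.0
```

```bash
cat >> h.py <<'E'
FL=np.diag([-1,-1,1])
E
python3 - <<'E'
from h import *
from station import robot
o=robot.get_obs();print(o['tcp_pos'],o['tcp_rot'],o['qpos'])
n=Rz@N; g=np.array([.6549,-.2293,.1267])
for h in (.1,.05,.0): print(h,delta(o,g+n*h,rot(.35)@FL))
E
```

```text
[ 0.5709775  -0.25174342  0.36603945] [ 3.13849423 -0.35189181  0.27350726] [-0.69037622  0.27730668  1.37439906  1.68697055 -0.58680307  1.22203874
 -0.49486691]
0.1 (array([ 3.3 ,  0.84, -9.47]), array([ 0.002,  0.003, -0.004]))
0.05 (array([  4.95,   1.3 , -14.16]), array([ 0.002,  0.003, -0.004]))
0.0 (array([  6.61,   1.75, -18.86]), array([ 0.002,  0.003, -0.004]))
```

move_arm --pt "1 1 0.3 -3 0 0 0" --pt "1 2 0.6 -6 0 0 0" --pt "1 3.3 0.8 -9.5 0 0 0" --pt "1 3.3 0.8 -9.5 0 0 0" --pt "1 3.3 0.8 -9.5 0 0 0"

```text
time_s: 6.1
tcp_pos: [0.6036, -0.2445, 0.2712]
tcp_rot: [3.139, -0.35, 0.271]
force: [-0.6, -0.4, 1.7]
grip_width: 0.0852
grasp_force: 0.0
```

```bash
python3 - <<'E'
from h import *
from station import robot
o=robot.get_obs();print(o['tcp_pos'],o['tcp_rot'],o['qpos'])
n=Rz@N; g=np.array([.6549,-.2293,.1267])
for h in (.05,.002): print(h,delta(o,g+n*h,rot(.35)@FL))
E
```

```text
[ 0.60358243 -0.24453029  0.27122291] [ 3.1385481  -0.35032493  0.27050607] [-0.5362214   0.41399564  1.20655836  1.76007415 -0.74590583  1.09256872
 -0.39378109]
0.05 (array([ 1.69,  0.58, -4.68]), array([ 0.003,  0.001, -0.001]))
0.002 (array([ 3.28,  1.01, -9.19]), array([ 0.003,  0.001, -0.001]))
```

move_arm --pt "1 0.8 0.3 -2.3 0 0 0" --pt "1 1.7 0.6 -4.7 0 0 0" --pt "1 2.2 0.7 -6.2 0 0 0" --pt "1 2.7 0.85 -7.7 0 0 0" --pt "1 3.3 1 -9.2 0 0 0" --pt "1 3.3 1 -9.2 0 0 0" --pt "1 3.3 1 -9.2 0 0 0"

```text
time_s: 6.8
tcp_pos: [0.6369, -0.2345, 0.1792]
tcp_rot: [3.139, -0.351, 0.269]
force: [-0.8, -0.1, 0.2]
grip_width: 0.0855
grasp_force: 0.0
```

```bash
python3 - <<'E'
from h import *
from station import robot,capture
import cv2
o=robot.get_obs();print(o['tcp_pos'],o['tcp_rot'],o['qpos'],o['force'])
n=Rz@N; g=np.array([.6549,-.2293,.1267])
for h in (.002,): print(h,delta(o,g+n*h,rot(.35)@FL))
a=capture("scene")[200:320,190:310,::-1]; b=capture("top")[100:220,240:360,::-1]
cv2.imwrite("pics/c2.png",np.hstack([cv2.resize(a,(400,400),interpolation=2),cv2.resize(b,(400,400),interpolation=2)]))
E
```

```text
[ 0.6368941  -0.23451296  0.17920529] [ 3.13899158 -0.35124261  0.26909276] [-0.42537723  0.5521487   1.05571236  1.79094777 -0.9058      0.97756809
 -0.3021898 ] [-0.82352087 -0.07766935  0.17802197]
0.002 (array([-0.05,  0.01,  0.01]), array([0.002, 0.002, 0.   ]))
```

View pics/c2.png

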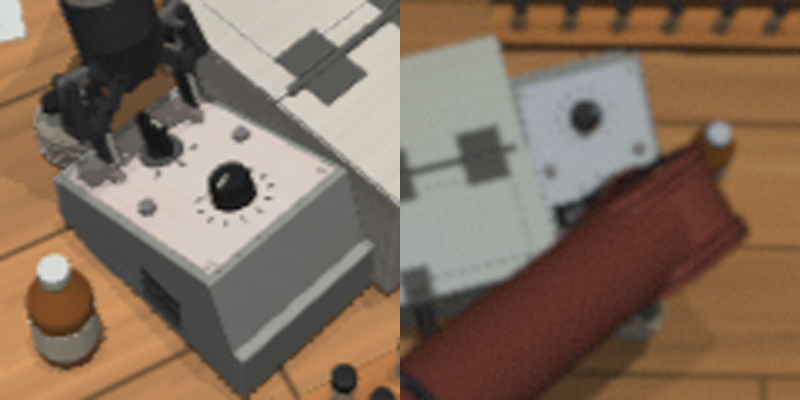

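The fingers stand on either side of the lever, with tips at (110,160) and (192,97) and the lever midway at about (150,130). I'll close on it.

move_arm --pt "0 0 0 0 0 0 0" --pt "0 0 0 0 0 0 0" --pt "0 0 0 0 0 0 0" --pt "0 0 0 0 0 0 0" --pt "0 0 0 0 0 0 0" --pt "0 0 0 0 0 0 0" --pt "0 0 0 0 0 0 0" --pt "0 0 0 0 0 0 0" --newtons 25

```text
time_s: 7.7
tcp_pos: [0.6368, -0.2338, 0.179]
tcp_rot: [3.14, -0.351, 0.269]
force: [-4.2, 3.3, 5.3]
grip_width: 0.0095
grasp_force: 29.0
```

move_arm --pt "0 0 0 0 0.033 0.009 -0.094" --pt "0 0 0 0 0.066 0.018 -0.188" --pt "0 0 0 0 0.099 0.027 -0.282" --pt "0 0 0 0 0.132 0.036 -0.376" --pt "0 0 0 0 0.165 0.045 -0.47" --pt "0 0 0 0 0.198 0.055 -0.564" --pt "0 0 0 0 0.231 0.064 -0.658" --pt "0 0 0 0 0.251 0.069 -0.714" --pt "0 0 0 0 0.265 0.073 -0.751" --pt "0 0 0 0 0.265 0.073 -0.751" --pt "0 0 0 0 0.265 0.073 -0.751" --pt "0 0 0 0 0.265 0.073 -0.751"

```text
time_s: 8.9
tcp_pos: [0.6367, -0.2348, 0.1789]
tcp_rot: [-2.888, -0.243, -0.562]
force: [-2.2, -3.2, 1.5]
grip_width: 0.0095
grasp_force: 30.0
```

```bash
python3 - <<'E'
from h import *
from station import robot,capture
import cv2
o=robot.get_obs();print(o['tcp_pos'],o['qpos'],o['force'],o['wrist_torque'],o['grip_width'])
print(Ro.from_matrix(Ro.from_euler('xyz',o['tcp_rot']).as_matrix()@(rot(.35)@FL).T).as_rotvec()@(Rz@N))
a=capture("scene")[200:320,190:310,::-1]
cv2.imwrite("pics/c3.png",cv2.resize(a,(600,600),interpolation=2))
E
```

```text
[ 0.63667148 -0.23483778  0.17893275] [-0.49594623  0.64540016  1.19318173  1.79294684 -1.02349339  1.05550491
 -1.02964216] [-2.18809556 -3.22383224  1.46793344] [-0.91050423  0.71016836  0.24328054] 0.009508334350726034
-0.7984342807196066
```

View pics/c3.png

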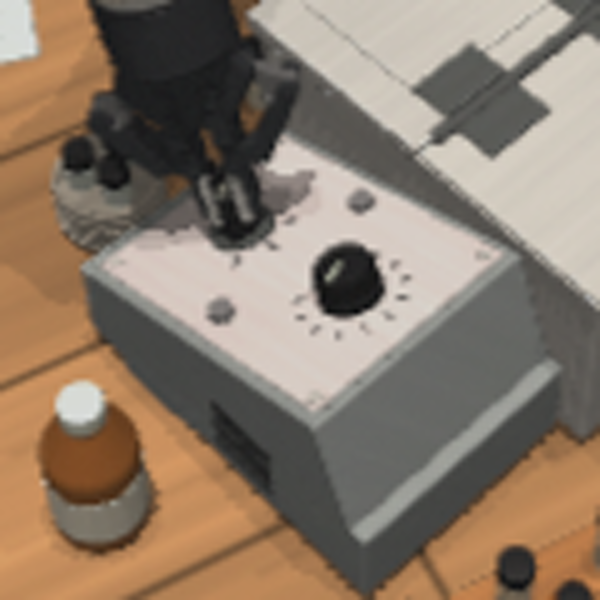

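The wrist torque about the switch axis is about 0.46 N m against the turn, well above the spring's 0.1, so the lever is at its stop. I'll nudge slightly further, then turn back towards the middle and release.

move_arm --pt "0 0 0 0 0.013 0.004 -0.038" --pt "0 0 0 0 0.013 0.004 -0.038" --pt "0 0 0 0 0.013 0.004 -0.038" --pt "0 0 0 0 -0.033 -0.009 0.094" --pt "0 0 0 0 -0.066 -0.018 0.188" --pt "0 0 0 0 -0.099 -0.027 0.282" --pt "0 0 0 0 -0.132 -0.036 0.376" --pt "0 0 0 0 -0.165 -0.045 0.47" --pt "0 0 0 0 -0.198 -0.055 0.564" --pt "0 0 0 0 -0.235 -0.065 0.667" --pt "0 0 0 0 -0.235 -0.065 0.667" --pt "0 0 0 0 -0.235 -0.065 0.667" --pt "1 0 0 0 -0.235 -0.065 0.667" --pt "1 0 0 0 -0.235 -0.065 0.667" --pt "1 0 0 0 -0.235 -0.065 0.667" --pt "1 0 0 0 -0.235 -0.065 0.667" --pt "1 0 0 0 -0.235 -0.065 0.667" --pt "1 0 0 0 -0.235 -0.065 0.667" --pt "1 0 0 0 -0.235 -0.065 0.667" --pt "1 0 0 0 -0.235 -0.065 0.667"

```text
time_s: 10.95
tcp_pos: [0.6369, -0.2342, 0.1789]
tcp_rot: [-3.111, -0.35, 0.174]
force: [-0.2, 0.2, 0.7]
grip_width: 0.0853
grasp_force: 0.0
```

```bash
python3 - <<'E'
from h import *
from station import robot
o=robot.get_obs();print(o['tcp_pos'],o['qpos'],o['force'])
n=Rz@N; g=np.array([.6549,-.2293,.1267]); hd=W(p,np.array([-.190,0,.175]))
print(delta(o,g+n*.2,rot(.35)@FL))
for t in (0,.2):
  for h in (.15,0): print(t,h,delta(o,hd+[0,0,h],rot(t)@FL))
E
```

```text
[ 0.63688703 -0.23415204  0.17891199] [-0.43518099  0.56255538  1.07270289  1.79166914 -0.92089121  0.9862328
 -0.38228497] [-0.1693609   0.18098925  0.71019724]
(array([-6.6 , -1.83, 18.64]), array([-0.028, -0.006,  0.084]))
0 0.15 (array([-15.67,  20.77,  20.01]), array([-0.107,  0.335,  0.088]))
0 0 (array([-15.67,  20.77,   5.01]), array([-0.107,  0.335,  0.088]))
0.2 0.15 (array([-16.7 ,  20.49,  19.9 ]), array([-0.062,  0.14 ,  0.086]))
0.2 0 (array([-16.7 ,  20.49,   4.9 ]), array([-0.062,  0.14 ,  0.086]))
```

move_arm --pt "1 -0.7 -0.2 2 0 0 0" --pt "1 -1.7 -0.5 5 0 0 0" --pt "1 -2.9 -0.8 8.5 0 0 0.04" --pt "1 -4.2 -1.2 12 -0.03 0 0.08" --pt "1 -6 1 14 -0.062 0.05 0.086" --pt "1 -8 5 16 -0.062 0.1 0.086" --pt "1 -10 9 18 -0.062 0.14 0.086" --pt "1 -12 13 19 -0.062 0.14 0.086" --pt "1 -14 17 19.9 -0.062 0.14 0.086" --pt "1 -16.7 20.5 19.9 -0.062 0.14 0.086" --pt "1 -16.7 20.5 19.9 -0.062 0.14 0.086" --pt "1 -16.7 20.5 19.9 -0.062 0.14 0.086" --pt "1 -16.7 20.5 19.9 -0.062 0.14 0.086" --pt "1 -16.7 20.5 19.9 -0.062 0.14 0.086"

```text
time_s: 12.35
tcp_pos: [0.4701, -0.0305, 0.3777]
tcp_rot: [-3.141, -0.2, 0.266]
force: [-0.1, 0.2, 0.0]
grip_width: 0.085
grasp_force: 0.0
```

```bash
python3 - <<'E'
from h import *
from station import robot,capture
import cv2
o=robot.get_obs();print(o['tcp_pos'],o['qpos'],o['force'])
hd=W(p,np.array([-.190,0,.175]))
for t in (0,.2):
  for h in (.15,0): print(t,h,delta(o,hd+[0,0,h],rot(t)@FL))
a=capture("scene")[145:325,190:390,::-1]
cv2.imwrite("pics/c4.png",cv2.resize(a,(660,594),interpolation=2))
E
```

```text
[ 0.47011322 -0.03048687  0.37771639] [-0.93868352 -0.3403172   0.74737549  1.90458887  0.223411    1.29348621
 -1.54238486] [-0.09837187  0.17372113  0.03317813]
0 0.15 (array([1.01, 0.41, 0.13]), array([-0.053,  0.193,  0.002]))
0 0 (array([  1.01,   0.41, -14.87]), array([-0.053,  0.193,  0.002]))
0.2 0.15 (array([-0.02,  0.12,  0.02]), array([-0.   , -0.   ,  0.002]))
0.2 0 (array([ -0.02,   0.12, -14.98]), array([-0.   , -0.   ,  0.002]))
```

View pics/c4.png

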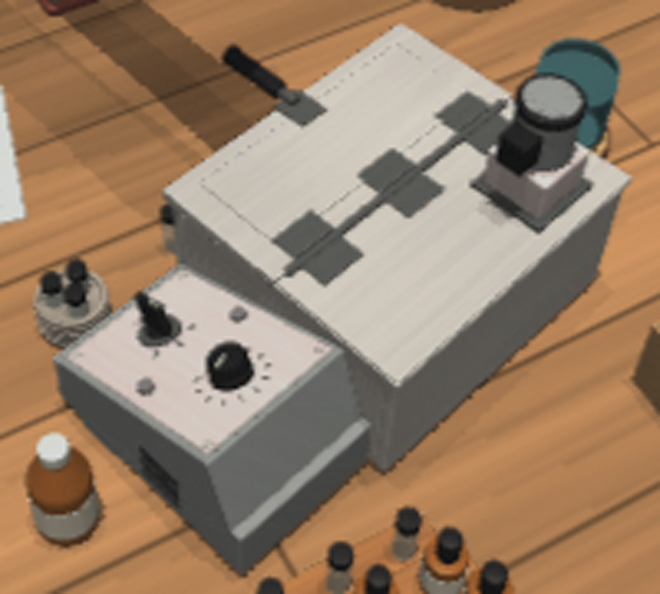

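The lever is back at its original position, about (152,316), and the dial is unchanged. Next I'll lower over the handle.

move_arm --pt "1 0 0.1 -3 0 0 0" --pt "1 0 0.1 -6 0 0 0" --pt "1 0 0.1 -8 0 0 0" --pt "1 0 0.1 -8 0 0 0"

```text
time_s: 12.8
tcp_pos: [0.4688, -0.0293, 0.2952]
tcp_rot: [3.141, -0.195, 0.266]
force: [-0.4, -0.3, 0.0]
grip_width: 0.0855
grasp_force: 0.0
```

```bash
python3 - <<'E'
from h import *
from station import robot
o=robot.get_obs();print(o['tcp_pos'],o['qpos'],o['force'])
hd=W(p,np.array([-.190,0,.175]))
for t in (0,.2): print(t,delta(o,hd,rot(t)@FL))
E
```

```text
[ 0.46881903 -0.02927325  0.29524417] [-0.95165371 -0.29613285  0.8130582   2.04131436  0.21092956  1.11839756
 -1.5190519 ] [-0.41240652 -0.31273849  0.04070492]
0 (array([ 1.14,  0.29, -6.62]), array([-0.051,  0.188,  0.002]))
0.2 (array([ 0.1 ,  0.  , -6.73]), array([ 0.002, -0.005,  0.002]))
```

move_arm --pt "1 0 0 -2 0 0 0" --pt "1 0.1 0 -4 0 0 0" --pt "1 0.1 0 -5.5 0 0 0" --pt "1 0.1 0 -6.7 0 0 0" --pt "1 0.1 0 -6.7 0 0 0" --pt "1 0.1 0 -6.7 0 0 0"

```text
time_s: 13.4
tcp_pos: [0.4716, -0.0285, 0.2319]
tcp_rot: [3.141, -0.2, 0.268]
force: [-1.0, 0.5, 1.3]
grip_width: 0.0855
grasp_force: 0.0
```

```bash
python3 - <<'E'
from h import *
from station import robot,capture
import cv2
o=robot.get_obs();print(o['tcp_pos'],o['qpos'],o['force'])
hd=W(p,np.array([-.190,0,.175]))
print(delta(o,hd,rot(.2)@FL))
a=capture("scene")[130:230,220:340,::-1]; 
cv2.imwrite("pics/c5.png",cv2.resize(a,(600,500),interpolation=2))
E
```

```text
[ 0.47155245 -0.02850851  0.23192586] [-0.98219436 -0.22021356  0.89956369  2.12910983  0.16482327  0.95790399
 -1.46266591] [-1.03535932  0.4956245   1.34186063]
(array([-0.17, -0.07, -0.4 ]), array([0.   , 0.001, 0.001]))
```

View pics/c5.png

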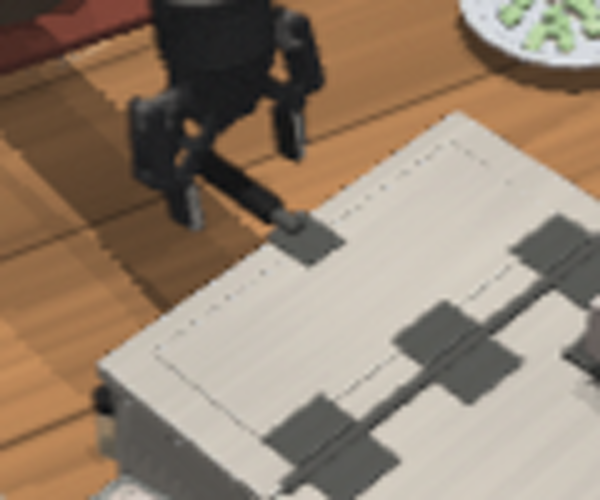

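The fingers stand either side of the bar, with tips at (192,220) and (292,155) and the bar between them. I'll close on it.

move_arm --pt "1 -0.1 0 -0.5 0 0 0" --pt "0 -0.1 0 -0.5 0 0 0" --pt "0 -0.1 0 -0.5 0 0 0" --pt "0 -0.1 0 -0.5 0 0 0" --pt "0 -0.1 0 -0.5 0 0 0" --pt "0 -0.1 0 -0.5 0 0 0" --pt "0 -0.1 0 -0.5 0 0 0" --pt "0 -0.1 0 -0.5 0 0 0" --newtons 30

```text
time_s: 14.25
tcp_pos: [0.47, -0.0285, 0.2261]
tcp_rot: [3.141, -0.2, 0.268]
force: [-1.2, -3.9, 4.0]
grip_width: 0.0188
grasp_force: 29.3
```

```bash
python3 - <<'E'
from h import *
from station import robot
o=robot.get_obs();print(o['tcp_pos'],o['qpos'],o['force'],o['grip_width'])
R=Ro.from_euler('xyz',o['tcp_rot']).as_matrix(); g=o['tcp_pos']+.054*R[:,2]
m=Rz.T@(g-[p[0],p[1],.165]); print('grasp in hinge frame',m)
for a in (.1,.2,.3,.4,.5,.6,.7,.79):
    q=Ro.from_rotvec([0,a,0]).as_matrix()@m; t=.2-.5*a
    print(a,delta(o,Rz@q+[p[0],p[1],.165],rot(t)@FL))
E
```

```text
[ 0.47001662 -0.02846918  0.22609263] [-0.98356048 -0.21588757  0.90459723  2.13928723  0.16192901  0.9446081
 -1.45876419] [-1.22699812 -3.94681653  4.03718952] 0.01879868250041132
grasp in hinge frame [-0.18964026  0.00069629  0.00817012]
0.1 (array([0.43, 0.12, 1.94]), array([-0.013,  0.048,  0.   ]))
0.2 (array([1.04, 0.28, 3.83]), array([-0.026,  0.097,  0.   ]))
0.3 (array([1.82, 0.5 , 5.67]), array([-0.04 ,  0.145,  0.   ]))
0.4 (array([2.79, 0.76, 7.43]), array([-0.053,  0.193,  0.   ]))
0.5 (array([3.91, 1.07, 9.09]), array([-0.066,  0.241,  0.   ]))
0.6 (array([ 5.19,  1.43, 10.65]), array([-0.079,  0.289,  0.   ]))
0.7 (array([ 6.62,  1.82, 12.07]), array([-0.093,  0.338,  0.   ]))
0.79 (array([ 8.02,  2.2 , 13.23]), array([-0.105,  0.381,  0.   ]))
```

move_arm --pt "0 0.2 0.05 1 -0.006 0.024 0" --pt "0 0.4 0.1 1.9 -0.013 0.048 0" --pt "0 0.7 0.2 2.9 -0.02 0.072 0" --pt "0 1 0.3 3.8 -0.026 0.097 0" --pt "0 1.4 0.4 4.8 -0.033 0.12 0" --pt "0 1.8 0.5 5.7 -0.04 0.145 0" --pt "0 2.3 0.6 6.6 -0.047 0.17 0" --pt "0 2.8 0.8 7.4 -0.053 0.193 0" --pt "0 2.8 0.8 7.4 -0.053 0.193 0" --pt "0 2.8 0.8 7.4 -0.053 0.193 0"

```text
time_s: 15.25
tcp_pos: [0.4973, -0.0209, 0.2992]
tcp_rot: [3.14, 0.003, 0.267]
force: [-2.1, -4.8, -2.1]
grip_width: 0.019
grasp_force: 31.2
```

```bash
python3 - <<'E'
from h import *
from station import robot
o=robot.get_obs();print(o['tcp_pos'],o['qpos'],o['force'],o['wrist_torque'],o['grip_width'],o['grasp_force'])
E
```

```text
[ 0.49732481 -0.02093049  0.29917184] [-1.02197678 -0.01215645  0.9864828   1.86830951  0.01259935  1.28268451
 -1.34260422] [-2.11293141 -4.84832211 -2.0976175 ] [-1.03992118  0.44314614 -0.09764398] 0.01900726120511046 31.16952270269394
```

move_arm --pt "0 0.5 0.15 0.8 -0.006 0.024 0" --pt "0 1.1 0.3 1.7 -0.013 0.048 0" --pt "0 1.7 0.5 2.4 -0.02 0.072 0" --pt "0 2.4 0.65 3.2 -0.026 0.096 0" --pt "0 3.1 0.8 3.9 -0.033 0.12 0" --pt "0 3.8 1.05 4.6 -0.04 0.145 0" --pt "0 4.5 1.2 5.2 -0.046 0.167 0" --pt "0 5.2 1.4 5.8 -0.052 0.188 0" --pt "0 5.2 1.4 5.8 -0.052 0.188 0" --pt "0 5.2 1.4 5.8 -0.052 0.188 0" --pt "0 5.2 1.4 5.8 -0.052 0.188 0" --pt "0 5.2 1.4 5.8 -0.052 0.188 0"

```text
time_s: 16.45
tcp_pos: [0.5499, -0.0065, 0.3575]
tcp_rot: [3.141, 0.194, 0.268]
force: [4.4, -5.1, -5.7]
grip_width: 0.019
grasp_force: 32.3
```

```bash
python3 - <<'E'
from h import *
from station import robot,capture
import cv2
o=robot.get_obs();print(o['tcp_pos'],o['qpos'],o['force'],o['qd'].round(3),o['grip_width'],o['grasp_force'])
R=Ro.from_euler('xyz',o['tcp_rot']).as_matrix(); g=o['tcp_pos']+.054*R[:,2]
m=Rz.T@(g-[p[0],p[1],.165]); print(m,np.hypot(m[0],m[2]),'angle',np.arctan2(m[2],-m[0])-np.arctan2(.0082,.1896))
a=capture("scene")[110:320,190:390,::-1]
cv2.imwrite("pics/c6.png",cv2.resize(a,(570,598),interpolation=2))
# expected front corners at 45 deg
for y in(.164,-.164):
  for ang in(.665,.785,.905):
    X=np.array([-.146*np.cos(ang),y,.165+.146*np.sin(ang)]); print(y,ang,((proj('scene',W(p,X))-[190,110])*2.85).round())
E
```

```text
[ 0.54990786 -0.00645723  0.35748838] [-0.87324076  0.31696656  1.00004208  1.54716909 -0.19044238  1.60246383
 -1.16388157] [ 4.36282281 -5.11788408 -5.67496129] [-0.003 -0.001  0.001 -0.001 -0.001 -0.002  0.   ] 0.018971551316336425 32.32806622982025
[-0.12793086  0.00071418  0.1395043 ] 0.1892822111926221 angle 0.7854248538452403
0.164 0.665 [371.  75.]
0.164 0.785 [380.  70.]
0.164 0.905 [391.  68.]
-0.164 0.665 [155. 223.]
-0.164 0.785 [163. 220.]
-0.164 0.905 [171. 219.]
```

View pics/c6.png

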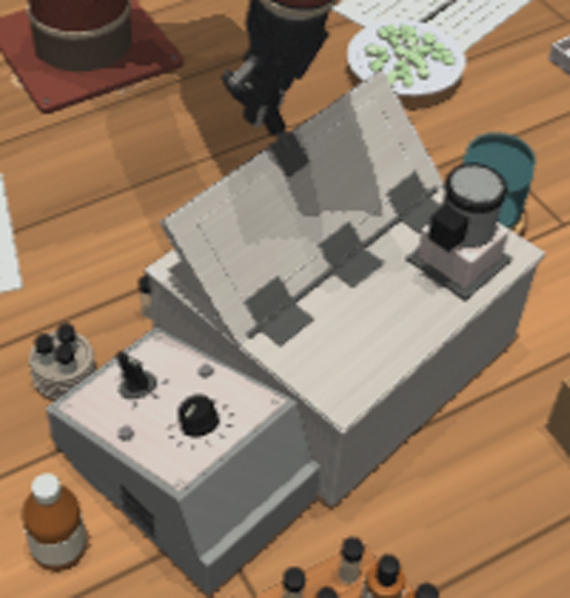

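The lid is up at about 45°: its front corners are at (380,74) and (163,222), against predictions of (380,70) and (163,220). The gripper holds the handle, the lever is centred and nothing else has moved. Handing in.

```bash
python3 -c "
from station import workorder
print(workorder.sign_off())"
```

```text
the job is handed in; nothing more can be done
None
```

I turned the stop switch clockwise to its stop and let it return to the middle, then lifted the lid to about 45° (0.785 rad by the arm's pose), still held by its handle, and handed the job in; sign-off gave no verdict.

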